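# Pack the graduated gilt candle set into its display tray

### The job

Pack the graduated Advent set: stand the four red candles with the gold painting upright in the display tray, one to a compartment, with the tallest next to the tray's high end board and the others stepping down in height to the shortest at the low end. Set them down rather than dropping them in. Leave the unpainted red candles, the ivory candle and the paint pot standing where they are.

Things in the scene. Friction and masses are not known exactly. Their poses are not given: they have to be found in the camera images.
- candle_120: finished candle 120 mm high: upright deep-red wax cylinder, 50 mm in diameter, 120 mm high plus a thin 11 mm wick; painted gold: a ring on the top face round the red middle, a 14 mm band just under the top edge and a row of small lozenges below it. Origin: centre of its underside; z axis up along the candle; it is round, so its yaw means nothing. About 212 g, loose
- candle_100: finished candle 100 mm high: upright deep-red wax cylinder, 50 mm in diameter, 100 mm high plus a thin 11 mm wick; painted gold: a ring on the top face round the red middle, a 14 mm band just under the top edge and a row of small lozenges below it. Origin: centre of its underside; z axis up along the candle; it is round, so its yaw means nothing. About 177 g, loose
- candle_80: finished candle 80 mm high: upright deep-red wax cylinder, 50 mm in diameter, 80 mm high plus a thin 11 mm wick; painted gold: a ring on the top face round the red middle, a 14 mm band just under the top edge and a row of small lozenges below it. Origin: centre of its underside; z axis up along the candle; it is round, so its yaw means nothing. About 142 g, loose
- candle_60: finished candle 60 mm high: upright deep-red wax cylinder, 50 mm in diameter, 60 mm high plus a thin 11 mm wick; painted gold: a ring on the top face round the red middle, a 14 mm band just under the top edge and a row of small lozenges below it. Origin: centre of its underside; z axis up along the candle; it is round, so its yaw means nothing. About 106 g, loose
- bare_100: unpainted candle: the same deep-red wax, 50 mm in diameter, 100 mm high plus 11 mm wick, with no gold at all. Origin: centre of its underside, z up. Loose; not part of the set
- bare_60: unpainted candle: the same deep-red wax, 50 mm in diameter, 60 mm high plus 11 mm wick, with no gold at all. Origin: centre of its underside, z up. Loose; not part of the set
- ivory_80: ivory (cream-coloured) candle with the same gold painting, 50 mm in diameter, 80 mm high plus 11 mm wick. Origin: centre of its underside, z up. Loose; not part of the set
- paint_pot: small round glass pot of gold paint with a black screw lid, 55 mm in diameter, 48 mm high. Origin: centre of its underside, z up. Loose; not part of the job
- tray: loose pale wooden tray, 301 mm long (x) x 80 wide (y): four compartments in a row along x. High end (+x): dark board 90 high, 8 thick, slotted; other walls 5 thick, tops 18 above the bench. Origin: underside, mid-row; z up. Compartment centres y 0, x +108 (high end), +36, -36, -108; inside 67 (x) x 70 (y), floor at z 6. 22 between packed candles: grip across the tray (along y). 0.6 kg
Not all that is in view belongs to the job. What is shaped like the candle_80 but green is not meant. What is shaped like the candle_60 but green is not meant.

How it is judged:
By the outcome, as a careful person would: the job done as asked, in the order asked, and still so for the second after the job is handed in, with the robot touching nothing.
It also fails if it takes over 106 s, if anything falls off the work surface, if the arm or the gripper's body presses on something with over 40 N, if the wrist force passes 120 N, or if a joint passes its speed limit or range.

### The arm

A 7-joint arm with a two-finger parallel gripper is mounted at the origin on the work surface. World frame = base frame: x ahead of the robot, y to its left, z up, the work surface at z = 0. Lengths are in m, angles in rad, forces in N, time in s.
With the tool pointing down it reaches from about 0.4 to 0.85 m from the base axis. Payload 4.5 kg.
Tool frame: the origin (TCP) lies on the centre line of the jaws, within the pads' length; the fingertips stand r.tip_extent ahead of it and the grasp point (between the pads) is the TCP (r.tip_extent is the distance from the TCP to the fingertips, in m); z points along the fingers, y is the line along which they close (so a half turn about z gives the same grasp; the last joint's range is limited). The gripper opens to 88 mm and grips with 3 to 60 N. Pads are 18 mm wide; open, the fingers measure 123 mm over their backs; the gripper's body (75 mm by 187 mm) begins 45 mm behind the grasp point.
Start: joints at [-1.31, 0.689, -0.195, 1.565, 0.157, 0.902, -0.215], TCP at [0.141, 0.609, 0.258] pointing down, gripper open.
Joint ranges: [-3.01, 3.01], [-0.46, 2.08], [-1.47, 1.51], [0.13, 2.56], [-1, 4.14], [0.04, 2.09], [-2.66, 2.66]. Speed limits (rad/s): [2.57, 2.57, 3.14, 3.14, 3.14, 3.14, 3.14].

### API

Orientations are given as a unit quaternion [x, y, z, w].
In Python, from plant import sensors, vision, finish_job, r gives the robot as it stands. The module is installed in compiled form; this text tells all that it offers.
- The arm moves only by the tool step_arm, never from a script. Its argument "steps" is a list of rows, each a list of 2 entries, a list of its own where there are three numbers: the shift along the tool's x, y, z in cm, then the turn, a rotation vector about the tool's x, y, z in degrees. A call has 1 to 12 rows; each row shifts and turns the commanded pose from where the row before left it, along the tool's axes as they then stand; what a row does not reach is not made up. A row lasts 1/8 s, in which the tool goes at most 62.5 mm and 10.7 degrees, less where a joint would pass 70% of its speed; a pose out of reach is approached as far as the arm can. A call with a gripper value outside its range is refused whole. "claw" is the opening, from -1 (shut) to 1 (fully open), set as the call begins (left out, the last holds). The fingers move at their own pace and stop on an object; "grip_force" is the grip in N (left out, the last holds). Time passes only in rows, so rows that do not move let the fingers close. It gives the time, the measured TCP pose, the force, the opening and the grip force at its end, in the units of the state.
- sensors.get_state(): the state, without advancing time (a new reading comes with each control period).
- vision.snapshot(name): name is "scene" or "top"; returns a dict with "img" (420x560x3 uint8, red, green, blue), "fx", "fy", "cx", "cy" (pixels), "k1" (the pictures are not rectified: a ray, as slopes to the right and down, at radius r is drawn at 1 + k1 r^2 times it, then the intrinsics apply), "position" and "rotation" of the camera in the world. Camera axes: x right, y down, z forward; pixel columns grow to the right and rows downward; lengths in m; the calibration is good to about 2 mm. A picture is of the moment at which its call begins. There is no depth.
- finish_job(): hands the job in; it is judged then, once.
The state is a dict: "clock": time; "q": joint angles; "qd": joint speeds; "joint_torque": joint torques, N m; "tool_pos": TCP position; "eef_rot": TCP orientation; "contact_force": force on the tool from outside, world axes, zero at the start; "moment": the same for the moment, N m; "opening": opening from 0.0 (shut) to 1.0 (fully open); "finger_force": force on a finger pad.
Only numpy, scipy, OpenCV 4.12 (cv2) and the standard library are available. Lean on these libraries where they do the work, as an engineer would, in place of code of your own. Each camera call takes 0.05 s, during which the arm holds its last target. There are 200 camera calls.

## Working session

There is one attempt and no reset: what is moved stays moved. The work goes in short steps, Python scripts to look and compute and a tool call to move; the robot and the scene stay as the last step left them, time stands still between calls to the robot, and variables do not carry over. Pictures are saved under pics/ and viewed, at most 14 in all, crops included, and the job is handed in when it is done.

Besides the shell and the picture viewer there is one more tool, called after "Call:" as name(argument=value, ...), one argument or row to a line, values as JSON. step_arm: Moves the arm, as the interface text tells. Its arguments: {"type":"object","properties":{"steps":{"type":"array"},"claw":{"type":"number"},"grip_force":{"type":"number"}},"required":["steps"]}

```bash
mkdir -p pics; cat > h.py <<'E'
import numpy as np, cv2
from plant import sensors, vision, finish_job, r
def snap(n,f=None):
    s=vision.snapshot(n)
    if f: cv2.imwrite('pics/'+f,s['img'][:,:,::-1])
    return s
def ray(s,u,v):
    x=np.array([(u-s['cx'])/s['fx'],(v-s['cy'])/s['fy']]); y=x.copy()
    for _ in range(20): y=x/(1+s['k1']*(y@y))
    return np.array(s['position']),np.array(s['rotation'])@np.array([y[0],y[1],1])
def onz(s,u,v,z):
    p,d=ray(s,u,v); return p+d*(z-p[2])/d[2]
E
python3 - <<'E'
from h import *
for n in ('top','scene'):
    s=snap(n,n+'0.png'); print(n,[s[k] for k in('fx','fy','cx','cy','k1')],s['position'],np.round(s['rotation'],3))
st=sensors.get_state(); print(st, r.tip_extent)
E
```

```text
top [533.7930809408182, 533.7930809408182, 282.2496821475497, 201.43621462453748, -0.09882938293190664] [ 0.345068   -0.01091378  1.46033645] [-0.696  0.717 -0.019  0.038]
scene [389.76840118081634, 389.76840118081634, 279.4328996851188, 209.5416899869845, 0.01161375407780802] [ 0.96512823 -0.01924492  0.90461106] [ 0.682  0.678 -0.191 -0.196]
{'clock': 0.1, 'q': array([-1.31021676,  0.68989184, -0.19451375,  1.5662214 ,  0.15732029,
        0.90249486, -0.21510561]), 'qd': array([ 2.59949682e-03, -4.07425033e-03,  2.44102378e-04, -3.57024140e-03,
        8.44130818e-05,  1.44801163e-03,  9.19392963e-04]), 'joint_torque': array([-3.35508441e-03, -5.28506541e+01, -1.27197314e+00, -1.53839618e+01,
       -5.26564464e-02,  1.99290858e-03,  7.38967833e-05]), 'tool_pos': array([0.14045503, 0.60847424, 0.25700017]), 'eef_rot': array([ 1.13109114e-01,  9.93582241e-01, -8.11262841e-04, -2.30738788e-05]), 'contact_force': array([-0.62788495,  0.47633865,  0.81140774]), 'moment': array([-0.01609503, -0.03563196,  0.03254029]), 'finger_force': 0.0, 'opening': 0.9975320053329307} 0.019
```

View pics/top0.png

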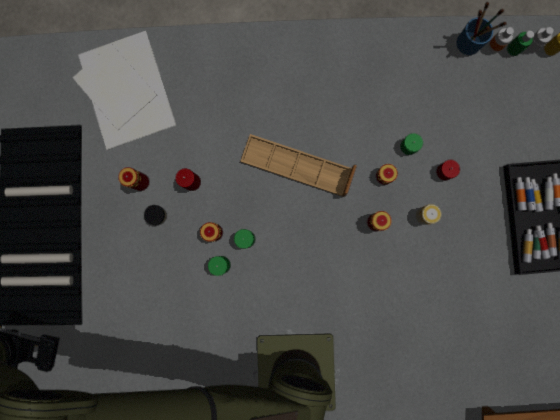

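View pics/scene0.png

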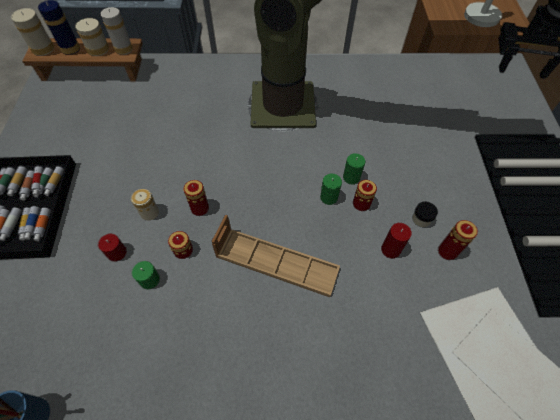

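```bash
sed -i 's/^def ray/from scipy.spatial.transform import Rotation as R\ndef ray/; s/np.array(s\[.rotation.\])@/R.from_quat(s["rotation"]).as_matrix()@/' h.py
python3 - <<'E'
from h import *
T=cv2.imread('pics/top0.png');S=cv2.imread('pics/scene0.png')
tp=[(132,179),(209,232),(387,174),(380,221)];sp=[(458,238),(365,194),(180,244),(196,196)]
row=lambda I,P:np.hstack([cv2.resize(I[v-20:v+20,u-20:u+20],(200,200),interpolation=cv2.INTER_CUBIC) for u,v in P])
cv2.imwrite('pics/m0.png',np.clip(np.vstack([row(T,tp),row(S,sp)])*1.5,0,255).astype('uint8'))
cv2.imwrite('pics/tray0.png',np.clip(cv2.resize(T[120:210,230:370],(784,504),interpolation=cv2.INTER_CUBIC)*1.3,0,255).astype('uint8'))
E
```

```text
(no output)
```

View pics/m0.png

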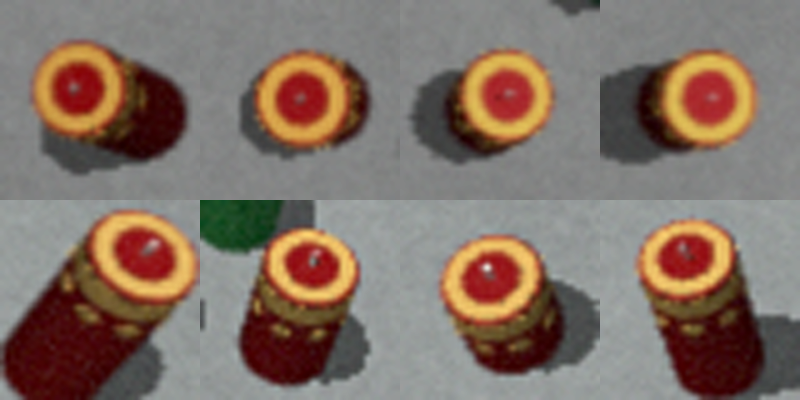

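View pics/tray0.png

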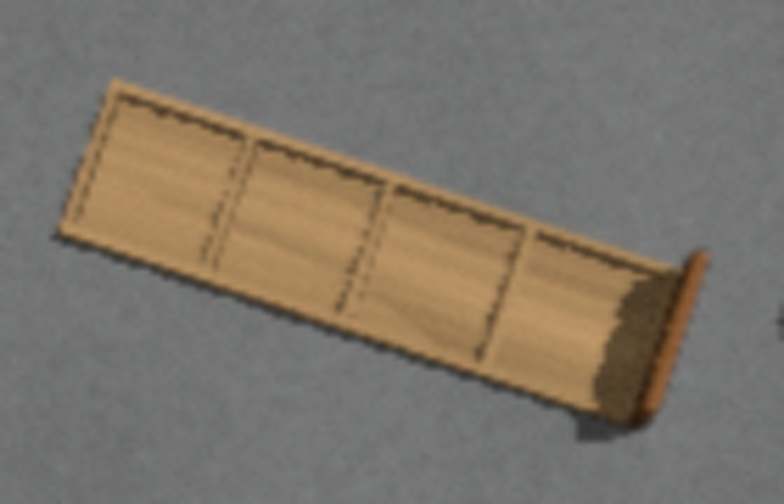

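```bash
cat >> h.py <<'E'
def tri(s1,p1,s2,p2):
    a,d=ray(s1,*p1);b,e=ray(s2,*p2)
    t=np.linalg.lstsq(np.c_[d,-e],b-a,rcond=None)[0]
    P,Q=a+d*t[0],b+e*t[1]; return (P+Q)/2,np.linalg.norm(P-Q)
E
python3 - <<'E'
from h import *
t=snap('top');s=snap('scene')
tp=[(127.8,176.7),(209.6,231.8),(388.4,173.4),(381.8,220.7)];sp=[(466.6,229.4),(367.2,187.3),(178.4,240),(193.4,187.8)]
for a,b in zip(tp,sp):
    P,e=tri(t,a,s,b);print(np.round(P*1e3),round(e*1e3,1))
for n,(u,v),z in [('bare100',(184,176),.1),('bare60',(449,169),.06),('ivory',(431,213),.08),('pot',(154,215),.048),('g1',(412,143),.06),('g2',(243,238),.08),('g3',(218,265),.06),('g3b',(218,265),.08)]: print(n,np.round(onz(t,u,v,z)*1e3))
Q=[onz(t,230+x/5.6,120+y/5.6,.018) for x,y in [(113,82),(60,235),(249,128),(196,281),(390,175),(337,328),(533,222),(480,375)]]
for q in Q: print(np.round(q*1e3))
E
```

```text
[530. 421. 114.] 1.5
[383. 216.  75.] 2.1
[ 524. -259.   54.] 1.0
[ 398. -229.   95.] 1.6
bare100 [529. 276. 100.]
bare60 [ 530. -420.   60.]
ivory [ 414. -361.   80.]
pot [433. 369.  48.]
g1 [ 603. -325.   60.]
g2 [365. 128.  80.]
g3 [296. 197.  60.]
g3b [297. 194.  80.]
[648. 108.  18.]
[573. 136.  18.]
[623.  42.  18.]
[548.  70.  18.]
[597. -26.  18.]
[523.   2.  18.]
[572. -95.  18.]
[498. -67.  18.]
```

Candidates for the set (top-view pixels): painted red at (128,177), (210,232), (388,173) and (382,221). Lookalikes to leave: bare red (184,176) and (449,169), ivory (431,213), green (412,143), (243,238), (218,265), pot (154,215). The crop confirms gold rings and bands on red for all four. By triangulation they are 120 at (530,421), 80 at (383,216), 60 at (524,-259) and 100 at (398,-229). The tray's high board is at (350,180), on the -y side.

```bash
python3 - <<'E'
from h import *
t=snap('top')
for h,p in [(.12,(127.8,176.7)),(.08,(209.6,231.8)),(.06,(388.4,173.4)),(.1,(381.8,220.7))]: print(h,np.round(onz(t,*p,h)*1e3))
e=np.array([-.35,-.937]);d=np.array([.937,-.35]);c=np.array([.560,-.012])
for x,y,z in [(113,82,.018),(60,235,.018),(708,252,.09),(655,420,.09),(683,268,.018),(120,97,.006),(80,222,.006)]:
    q=onz(t,230+x/5.6,120+y/5.6,z)[:2]; print(z,np.round(q*1e3),np.round([(q-c)@e*1e3,(q-c)@d*1e3]))
E
```

```text
0.12 [529. 418. 120.]
0.08 [383. 215.  80.]
0.06 [ 524. -258.   60.]
0.1 [ 398. -229.  100.]
0.018 [648. 108.] [-143.   41.]
0.018 [573. 136.] [-143.  -39.]
0.09 [ 544. -171.] [155.  41.]
0.09 [ 467. -144.] [156. -41.]
0.018 [ 547. -167.] [150.  42.]
0.006 [643. 106.] [-139.   37.]
0.006 [581. 127.] [-138.  -29.]
```

Call:
step_arm(
  steps=[
    [[0,0,0],[0,0,10]],
    [[0,0,0],[0,0,10]],
    [[0,0,0],[0,0,10]],
    [[0,0,0],[0,0,10]],
    [[0,0,0],[0,0,10]],
    [[0,0,0],[0,0,10]],
    [[0,0,0],[0,0,10]],
    [[0,0,0],[0,0,10]],
    [[0,0,0],[0,0,10]],
    [[0,0,0],[0,0,7.5]],
  ],
  claw=1,
  grip_force=15,
)

```text
clock: 1.5
tool_pos: [0.1402, 0.609, 0.2576]
eef_rot: [0.823, 0.568, -0.0, 0.0]
contact_force: [0.2, 0.3, -0.6]
opening: 1.0
finger_force: 0.0
```

Call:
step_arm(
  steps=[
    [[-2.7,4.8,0],[0,0,0]],
    [[-2.7,4.8,0],[0,0,0]],
    [[-2.7,4.8,0],[0,0,0]],
    [[-2.7,4.8,0],[0,0,0]],
    [[-2.7,4.8,0],[0,0,0]],
    [[-2.7,4.8,0],[0,0,0]],
    [[-2.7,4.8,0],[0,0,0]],
    [[-2.7,4.8,0],[0,0,0]],
    [[-2.7,4.8,0],[0,0,0]],
    [[-2.7,4.8,0],[0,0,0]],
    [[-2.7,4.8,0],[0,0,0]],
    [[-2.7,4.8,0],[0,0,0]],
  ],
)

```text
clock: 3.0
tool_pos: [0.5676, 0.1026, 0.2577]
eef_rot: [0.822, 0.57, 0.0, -0.0]
contact_force: [-0.2, 1.5, -0.2]
opening: 1.002
finger_force: 0.0
```

Call:
step_arm(
  steps=[
    [[-5,1.3,0],[0,0,0]],
    [[-5,1.3,0],[0,0,0]],
    [[-5,1.3,0],[0,0,0]],
    [[-5,1.3,0],[0,0,0]],
    [[-5,1.3,0],[0,0,0]],
    [[-5,1.3,0],[0,0,0]],
    [[-5,1.3,0],[0,0,0]],
    [[0,0,0],[0,0,0]],
    [[0,0,0],[0,0,0]],
  ],
)

```text
clock: 4.12
tool_pos: [0.5294, -0.2549, 0.2574]
eef_rot: [0.822, 0.57, 0.0, -0.001]
contact_force: [-0.3, -0.3, 0.3]
opening: 1.001
finger_force: 0.0
```

```bash
cat >> h.py <<'E'
def delta(x,y,z):
    s=sensors.get_state(); M=R.from_quat(s['eef_rot']); m=M.as_matrix()
    print('pos',np.round(s['tool_pos'],4),'yaw',round(np.degrees(np.arctan2(m[1,1],m[0,1])),1),'tilt',np.round(m[:2,2],3),'d_cm',np.round(m.T@(np.array([x,y,z])-s['tool_pos'])*100,2),'F',np.round(s['contact_force'],1),'open',round(s['opening'],3),'t',s['clock'])
E
python3 -c "
from h import *
delta(.524,-.258,.042)"
```

```text
pos [ 0.5294 -0.2549  0.2574] yaw -20.5 tilt [-0.     0.001] d_cm [-0.51 -0.39 21.54] F [-0.3 -0.3  0.3] open 1.001 t 4.125
```

Call:
step_arm(
  steps=[
    [[-0.5,-0.4,3],[0,0,0]],
    [[0,0,4],[0,0,0]],
    [[0,0,4],[0,0,0]],
    [[0,0,4],[0,0,0]],
    [[0,0,0],[0,0,0]],
  ],
)

```text
clock: 4.75
tool_pos: [0.5227, -0.2558, 0.1053]
eef_rot: [0.821, 0.571, -0.001, -0.003]
contact_force: [0.9, -0.4, 0.8]
opening: 1.002
finger_force: 0.0
```

```bash
python3 - <<'E'
from h import *
delta(.524,-.258,.042)
I=np.hstack([cv2.resize(snap('top')['img'][120:260,320:460],(390,390)),cv2.resize(snap('scene')['img'][160:300,110:250],(390,390))])
cv2.imwrite('pics/a1.png',np.clip(I[:,:,::-1]*1.5,0,255))
E
```

```text
pos [ 0.5227 -0.2558  0.1053] yaw -20.3 tilt [-0.005  0.004] d_cm [-0.17  0.24  6.33] F [ 0.9 -0.4  0.8] open 1.002 t 4.75[ WARN:0@2.793] global loadsave.cpp:1063 imwrite_ Unsupported depth image for selected encoder is fallbacked to CV_8U.
```

View pics/a1.png

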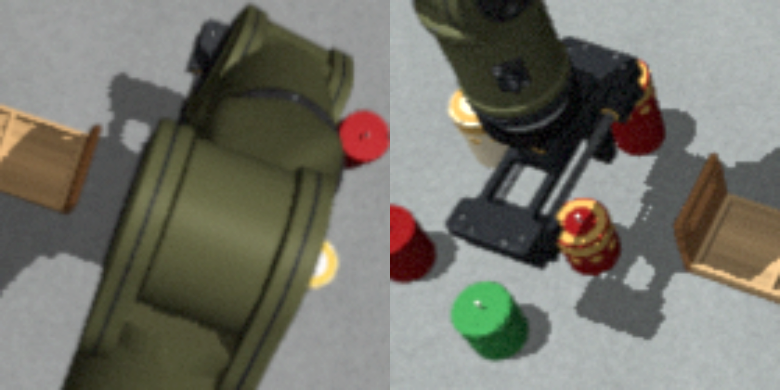

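The left view only shows the arm. The right view shows the tool over the painted 60 candle at (580,235), with the 100 candle at (635,110) clear behind it. I'll descend a few mm towards +y of the tool for extra room.

Call:
step_arm(
  steps=[
    [[-0.2,0.4,1],[0,0,0]],
    [[0,0,1.7],[0,0,0]],
    [[0,0,1.7],[0,0,0]],
    [[0,0,1.7],[0,0,0]],
    [[0,0,0],[0,0,0]],
    [[0,0,0],[0,0,0]],
  ],
)

```text
clock: 5.6
tool_pos: [0.5269, -0.2625, 0.0466]
eef_rot: [0.822, 0.57, -0.0, -0.0]
contact_force: [0.2, -0.1, 0.5]
opening: 0.997
finger_force: 0.0
```

Call:
step_arm(
  steps=[
    [[0,0,0],[0,0,0]],
    [[0,0,0],[0,0,0]],
    [[0,0,0],[0,0,0]],
    [[0,0,0],[0,0,0]],
    [[0,0,0],[0,0,0]],
    [[0,0,0],[0,0,0]],
  ],
  claw=-1,
  grip_force=15,
)

```text
clock: 6.35
tool_pos: [0.5268, -0.2624, 0.0468]
eef_rot: [0.822, 0.57, 0.0, -0.0]
contact_force: [0.2, 0.4, 2.7]
opening: 0.565
finger_force: 15.0
```

Call:
step_arm(
  steps=[
    [[0,0,-2],[0,0,0]],
    [[0,0,-4],[0,0,0]],
    [[0,0,-4],[0,0,0]],
    [[0,0,-4],[0,0,0]],
    [[5,0,-1],[0,0,0]],
    [[5,0,0],[0,0,0]],
    [[5,0,0],[0,0,0]],
    [[5,0,0],[0,0,0]],
    [[5,0,0],[0,0,0]],
    [[5,0,0],[0,0,0]],
    [[4,-2,0],[0,0,0]],
    [[1,-3,0],[0,0,0]],
  ],
)

```text
clock: 7.85
tool_pos: [0.6032, 0.0873, 0.1975]
eef_rot: [0.82, 0.572, 0.002, -0.0]
contact_force: [-0.2, -0.6, -1.3]
opening: 0.563
finger_force: 15.0
```

Call:
step_arm(
  steps=[
    [[0,0,0],[0,0,0]],
    [[0,0,0],[0,0,0]],
  ],
)

```text
clock: 8.1
tool_pos: [0.6033, 0.082, 0.1977]
eef_rot: [0.822, 0.57, 0.001, 0.001]
contact_force: [0.1, 0.5, -1.8]
opening: 0.566
finger_force: 15.0
```

```bash
python3 - <<'E'
from h import *
delta(.5968,.0849,.053)
E
```

```text
pos [0.6033 0.082  0.1977] yaw -20.6 tilt [ 0.002 -0.001] d_cm [ 0.05 -0.74 14.47] F [ 0.1  0.5 -1.8] open 0.566 t 8.1
```

Going down to about 2.5 cm above the floor, then a look.

Call:
step_arm(
  steps=[
    [[0,-0.7,2],[0,0,0]],
    [[0,0,4],[0,0,0]],
    [[0,0,4],[0,0,0]],
    [[0,0,2],[0,0,0]],
    [[0,0,0],[0,0,0]],
    [[0,0,0],[0,0,0]],
  ],
)

```text
clock: 8.85
tool_pos: [0.5973, 0.085, 0.078]
eef_rot: [0.822, 0.57, 0.001, 0.001]
contact_force: [-0.2, -0.4, -0.1]
opening: 0.566
finger_force: 15.0
```

```bash
python3 - <<'E'
from h import *
delta(.5968,.0849,.053)
I=cv2.resize(snap('scene')['img'][200:310,200:350],(750,550))
cv2.imwrite('pics/a2.png',np.clip(I[:,:,::-1]*1.4,0,255).astype('uint8'))
E
```

```text
pos [0.5973 0.085  0.078 ] yaw -20.5 tilt [0.003 0.   ] d_cm [-0.03 -0.05  2.5 ] F [-0.2 -0.4 -0.1] open 0.566 t 8.85
```

View pics/a2.png

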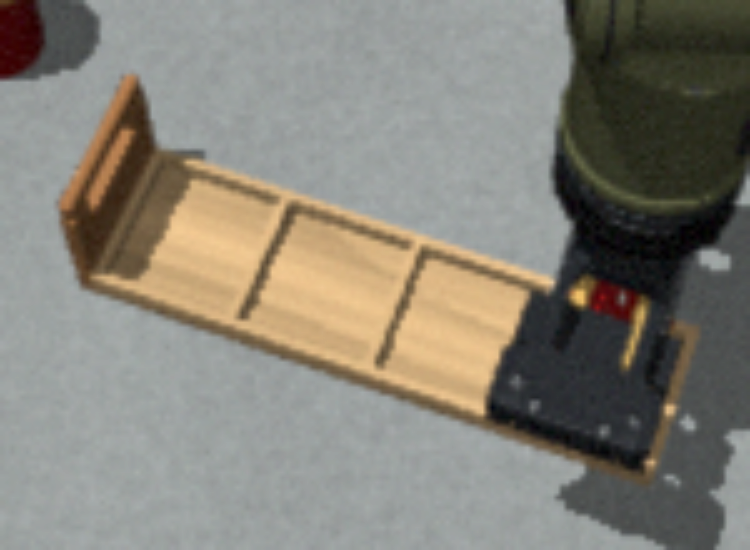

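Call:
step_arm(
  steps=[
    [[0,0,1.2],[0,0,0]],
    [[0,0,0.8],[0,0,0]],
    [[0,0,0.3],[0,0,0]],
    [[0,0,0.1],[0,0,0]],
    [[0,0,0.1],[0,0,0]],
    [[0,0,0],[0,0,0]],
    [[0,0,0],[0,0,0]],
  ],
)

```text
clock: 9.78
tool_pos: [0.5956, 0.0854, 0.0528]
eef_rot: [0.822, 0.57, -0.0, -0.0]
contact_force: [-3.8, -0.1, 8.7]
opening: 0.564
finger_force: 15.0
```

```bash
python3 - <<'E'
from h import *
delta(.5968,.0849,.053)
s=snap('scene')
for x,y in [(397,307),(267,261)]: print(np.round(onz(s,200+x/5,200+y/5,.018),4))
E
```

```text
pos [0.5956 0.0854 0.0528] yaw -20.5 tilt [-0.001  0.   ] d_cm [-0.01  0.13 -0.02] F [-3.8 -0.1  8.7] open 0.564 t 9.775
[ 0.5661 -0.0116  0.018 ]
[ 0.5408 -0.0766  0.018 ]
```

Call:
step_arm(
  steps=[
    [[0,0,0],[0,0,0]],
    [[0,0,0],[0,0,0]],
    [[0,0,0],[0,0,0]],
    [[0,0,0],[0,0,0]],
    [[0,0,-3],[0,0,0]],
    [[0,0,-4],[0,0,0]],
    [[0,0,-4],[0,0,0]],
    [[0,0,-4],[0,0,0]],
    [[2,-4,0],[0,0,0]],
    [[2,-4,0],[0,0,0]],
    [[2,-4,0],[0,0,0]],
    [[2,-4,0],[0,0,0]],
  ],
  claw=0.6,
)

```text
clock: 11.32
tool_pos: [0.4732, 0.2174, 0.2018]
eef_rot: [0.822, 0.57, 0.0, -0.0]
contact_force: [-0.2, 0.4, -0.2]
opening: 0.802
finger_force: 0.0
```

Call:
step_arm(
  steps=[
    [[1,-5,0],[0,0,0]],
    [[0,-3,0],[0,0,0]],
    [[0,0,0],[0,0,0]],
  ],
  claw=1,
)

```text
clock: 11.7
tool_pos: [0.4005, 0.2548, 0.2017]
eef_rot: [0.82, 0.572, -0.001, -0.001]
contact_force: [0.1, 0.1, 0.1]
opening: 0.999
finger_force: 0.0
```

```bash
python3 - <<'E'
from h import *
delta(.383,.215,.058)
a=cv2.resize(snap('top')['img'][120:210,225:365],(780,500))[:, :]
cv2.imwrite('pics/a3.png',np.clip(a[:,:,::-1]*1.4,0,255).astype('uint8'))
E
```

```text
pos [0.4005 0.2548 0.2017] yaw -20.3 tilt [-0.002  0.   ] d_cm [-4.33 -0.23 14.37] F [0.1 0.1 0.1] open 0.999 t 11.7
```

View pics/a3.png

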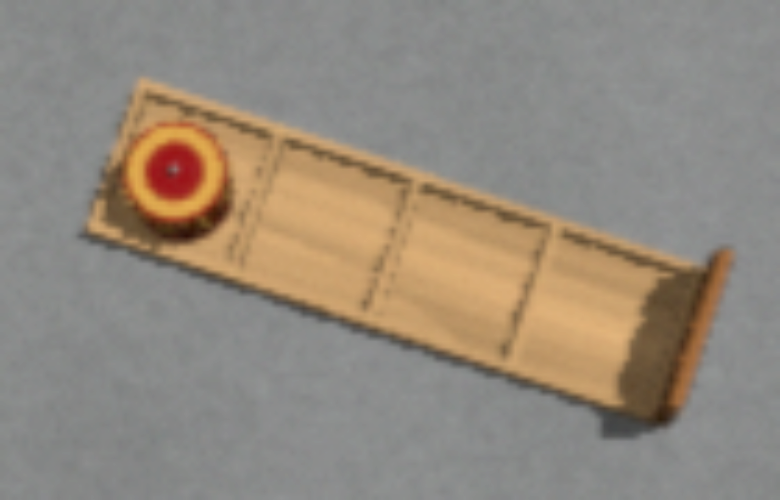

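The 60 stands well inside the low-end compartment, ring centre at crop (176,171). Next is the 80.

Call:
step_arm(
  steps=[
    [[-4.3,-0.2,0],[0,0,0]],
    [[0,0,4],[0,0,0]],
    [[0,0,4],[0,0,0]],
    [[0,0,0],[0,0,0]],
    [[0,0,0],[0,0,0]],
  ],
)

```text
clock: 12.38
tool_pos: [0.3871, 0.2138, 0.1225]
eef_rot: [0.822, 0.569, 0.001, 0.0]
contact_force: [-0.2, 0.2, 0.3]
opening: 1.0
finger_force: 0.0
```

```bash
python3 - <<'E'
from h import *
delta(.383,.215,.058)
t=snap('top'); print(onz(t,225+176/5.57,120+171/5.57,.066))
E
```

```text
pos [0.3871 0.2138 0.1225] yaw -20.6 tilt [0.001 0.   ] d_cm [-0.04 -0.43  6.44] F [-0.2  0.2  0.3] open 1.0 t 12.375
[0.59431851 0.08795071 0.066     ]
```

Call:
step_arm(
  steps=[
    [[0,-0.4,1.5],[0,0,0]],
    [[0,0,2],[0,0,0]],
    [[0,0,2],[0,0,0]],
    [[0,0,0.9],[0,0,0]],
    [[0,0,0],[0,0,0]],
    [[0,0,0],[0,0,0]],
  ],
)

```text
clock: 13.18
tool_pos: [0.3851, 0.2173, 0.0611]
eef_rot: [0.822, 0.57, -0.002, -0.0]
contact_force: [0.0, -0.1, -0.8]
opening: 1.001
finger_force: 0.0
```

Call:
step_arm(
  steps=[
    [[0,0,0],[0,0,0]],
    [[0,0,0],[0,0,0]],
    [[0,0,0],[0,0,0]],
    [[0,0,0],[0,0,0]],
    [[0,0,0],[0,0,0]],
    [[0,0,0],[0,0,0]],
  ],
  claw=-1,
  grip_force=15,
)

```text
clock: 13.92
tool_pos: [0.3849, 0.2169, 0.0602]
eef_rot: [0.822, 0.57, -0.002, -0.0]
contact_force: [1.3, -0.1, 1.5]
opening: 0.563
finger_force: 15.0
```

Call:
step_arm(
  steps=[
    [[0,0,-2],[0,0,0]],
    [[0,0,-4],[0,0,0]],
    [[0,0,-4],[0,0,0]],
    [[0,0,-4],[0,0,0]],
    [[-2,4,0],[0,0,0]],
    [[-2,4,0],[0,0,0]],
    [[-2,4,0],[0,0,0]],
    [[-2,4,0],[0,0,0]],
    [[-2,4,0],[0,0,0]],
    [[-1.6,4.5,0],[0,0,0]],
    [[0,0,0],[0,0,0]],
    [[0,0,0],[0,0,0]],
  ],
)

```text
clock: 15.42
tool_pos: [0.5726, 0.0236, 0.199]
eef_rot: [0.822, 0.57, -0.004, -0.001]
contact_force: [-0.2, 0.7, -1.3]
opening: 0.561
finger_force: 15.0
```

```bash
python3 - <<'E'
from h import *
delta(.5734,.0225,.0662)
E
```

```text
pos [0.5726 0.0236 0.199 ] yaw -20.5 tilt [-0.007 -0.002] d_cm [-0.02  0.2  13.28] F [-0.2  0.7 -1.3] open 0.561 t 15.425
```

Call:
step_arm(
  steps=[
    [[0,0.2,3],[0,0,0]],
    [[0,0,4],[0,0,0]],
    [[0,0,3],[0,0,0]],
    [[0,0,1.5],[0,0,0]],
    [[0,0,0.8],[0,0,0]],
    [[0,0,0.5],[0,0,0]],
    [[0,0,0.3],[0,0,0]],
    [[0,0,0.1],[0,0,0]],
    [[0,0,0],[0,0,0]],
    [[0,0,0],[0,0,0]],
  ],
)

```text
clock: 16.68
tool_pos: [0.5754, 0.0218, 0.068]
eef_rot: [0.822, 0.57, -0.002, -0.0]
contact_force: [0.4, -0.8, -1.3]
opening: 0.562
finger_force: 15.0
```

```bash
python3 - <<'E'
from h import *
delta(.5734,.0225,.0662)
E
```

```text
pos [0.5754 0.0218 0.068 ] yaw -20.5 tilt [-0.004 -0.002] d_cm [-0.01 -0.21  0.18] F [ 0.4 -0.8 -1.3] open 0.562 t 16.675
```

Call:
step_arm(
  steps=[
    [[0,-0.2,0.1],[0,0,0]],
    [[0,0,0.1],[0,0,0]],
    [[0,0,0.05],[0,0,0]],
    [[0,0,0],[0,0,0]],
    [[0,0,0],[0,0,0]],
  ],
)

```text
clock: 17.3
tool_pos: [0.573, 0.0227, 0.0662]
eef_rot: [0.822, 0.57, -0.003, -0.001]
contact_force: [-2.0, 0.6, 8.2]
opening: 0.558
finger_force: 15.0
```

Call:
step_arm(
  steps=[
    [[0,0,0],[0,0,0]],
    [[0,0,0],[0,0,0]],
    [[0,0,0],[0,0,0]],
    [[0,0,0],[0,0,0]],
    [[0,0,-3],[0,0,0]],
    [[0,0,-4],[0,0,0]],
    [[0,0,-4],[0,0,0]],
    [[0,0,-3],[0,0,0]],
    [[-5,-1.3,0],[0,0,0]],
    [[-5,-1.3,0],[0,0,0]],
    [[-5,-1.3,0],[0,0,0]],
    [[-5,-1.3,0],[0,0,0]],
  ],
  claw=0.6,
)

```text
clock: 18.8
tool_pos: [0.4544, -0.1475, 0.2063]
eef_rot: [0.822, 0.57, -0.002, 0.0]
contact_force: [0.5, -0.2, 0.3]
opening: 0.8
finger_force: 0.0
```

Call:
step_arm(
  steps=[
    [[-5,-1.2,0],[0,0,0]],
    [[-4.7,-1.2,0],[0,0,0]],
    [[0,0,0],[0,0,0]],
    [[0,0,0],[0,0,0]],
  ],
  claw=1,
)

```text
clock: 19.3
tool_pos: [0.3993, -0.2282, 0.2066]
eef_rot: [0.822, 0.57, -0.002, -0.0]
contact_force: [0.3, -0.1, 0.0]
opening: 0.997
finger_force: 0.0
```

```bash
python3 - <<'E'
from h import *
delta(.398,-.229,.07)
E
```

```text
pos [ 0.3993 -0.2282  0.2066] yaw -20.5 tilt [-0.004 -0.002] d_cm [-0.07 -0.05 13.66] F [ 0.3 -0.1  0. ] open 0.997 t 19.3
```

Call:
step_arm(
  steps=[
    [[-0.1,0,3],[0,0,0]],
    [[0,0,3],[0,0,0]],
    [[0,0,3],[0,0,0]],
    [[0,0,3],[0,0,0]],
    [[0,0,1.3],[0,0,0]],
    [[0,0,0],[0,0,0]],
    [[0,0,0],[0,0,0]],
  ],
)

```text
clock: 20.18
tool_pos: [0.3986, -0.2299, 0.0744]
eef_rot: [0.821, 0.57, -0.002, 0.0]
contact_force: [0.2, 1.2, 0.3]
opening: 1.001
finger_force: 0.0
```

Call:
step_arm(
  steps=[
    [[0,0,0],[0,0,0]],
    [[0,0,0],[0,0,0]],
    [[0,0,0],[0,0,0]],
    [[0,0,0],[0,0,0]],
    [[0,0,0],[0,0,0]],
    [[0,0,0],[0,0,0]],
  ],
  claw=-1,
  grip_force=15,
)

```text
clock: 20.92
tool_pos: [0.3984, -0.2302, 0.0738]
eef_rot: [0.822, 0.57, -0.002, 0.0]
contact_force: [1.4, -1.6, 2.1]
opening: 0.566
finger_force: 15.0
```

```bash
python3 - <<'E'
from h import *
delta(.398,-.229,.07)
E
```

```text
pos [ 0.3984 -0.2302  0.0738] yaw -20.5 tilt [-0.003 -0.003] d_cm [ 0.1  -0.08  0.37] F [ 1.4 -1.6  2.1] open 0.566 t 20.925
```

Call:
step_arm(
  steps=[
    [[0,0,-2],[0,0,0]],
    [[0,0,-4],[0,0,0]],
    [[0,0,-4],[0,0,0]],
    [[0,0,-4],[0,0,0]],
    [[4,1.5,-1],[0,0,0]],
    [[4,1.5,0],[0,0,0]],
    [[4,1.5,0],[0,0,0]],
    [[4,1.5,0],[0,0,0]],
    [[4,1.5,0],[0,0,0]],
    [[2.3,0,0],[0,0,0]],
    [[0,0,0],[0,0,0]],
    [[0,0,0],[0,0,0]],
  ],
)

```text
clock: 22.42
tool_pos: [0.5455, -0.0485, 0.2222]
eef_rot: [0.822, 0.569, -0.004, -0.0]
contact_force: [-0.5, -1.4, -1.6]
opening: 0.562
finger_force: 15.0
```

```bash
python3 - <<'E'
from h import *
delta(.547,-.0481,.0798)
E
```

```text
pos [ 0.5455 -0.0485  0.2222] yaw -20.6 tilt [-0.007 -0.003] d_cm [ 0.16  0.19 14.24] F [-0.5 -1.4 -1.6] open 0.562 t 22.425
```

Call:
step_arm(
  steps=[
    [[0.1,0,3],[0,0,0]],
    [[0,0,4],[0,0,0]],
    [[0,0,3],[0,0,0]],
    [[0,0,2],[0,0,0]],
    [[0,0,1],[0,0,0]],
    [[0,0,0.6],[0,0,0]],
    [[0,0,0.3],[0,0,0]],
    [[0,0,0],[0,0,0]],
    [[0,0,0],[0,0,0]],
  ],
)

```text
clock: 23.55
tool_pos: [0.5469, -0.0464, 0.084]
eef_rot: [0.822, 0.57, -0.002, 0.0]
contact_force: [-0.3, -0.1, -2.3]
opening: 0.565
finger_force: 15.0
```

```bash
python3 - <<'E'
from h import *
delta(.547,-.0481,.0798)
E
```

```text
pos [ 0.5469 -0.0464  0.084 ] yaw -20.5 tilt [-0.004 -0.003] d_cm [-0.16  0.07  0.42] F [-0.3 -0.1 -2.3] open 0.565 t 23.55
```

Call:
step_arm(
  steps=[
    [[0,0,0.2],[0,0,0]],
    [[0,0,0.1],[0,0,0]],
    [[0,0,0.1],[0,0,0]],
    [[0,0,0.1],[0,0,0]],
    [[0,0,0],[0,0,0]],
    [[0,0,0],[0,0,0]],
  ],
)

```text
clock: 24.3
tool_pos: [0.5469, -0.0464, 0.0796]
eef_rot: [0.822, 0.57, -0.002, -0.0]
contact_force: [-1.7, 1.2, 7.9]
opening: 0.563
finger_force: 15.0
```

Call:
step_arm(
  steps=[
    [[0,0,0],[0,0,0]],
    [[0,0,0],[0,0,0]],
    [[0,0,0],[0,0,0]],
    [[0,0,0],[0,0,0]],
    [[0,0,-3],[0,0,0]],
    [[0,0,-4],[0,0,0]],
    [[0,0,-4],[0,0,0]],
    [[0,0,-3],[0,0,0]],
    [[5,-2,0],[0,0,0]],
    [[5,-2,0],[0,0,0]],
    [[5,-2,0],[0,0,0]],
    [[5,-2,0],[0,0,0]],
  ],
  claw=0.6,
)

```text
clock: 25.8
tool_pos: [0.542, 0.171, 0.218]
eef_rot: [0.822, 0.57, -0.003, -0.0]
contact_force: [0.3, -0.6, 0.5]
opening: 0.799
finger_force: 0.0
```

Call:
step_arm(
  steps=[
    [[5,-2,0],[0,0,0]],
    [[5,-2,0],[0,0,0]],
    [[5,-2,0],[0,0,0]],
    [[5,-2,0],[0,0,0]],
    [[2.8,-1.9,0],[0,0,0]],
    [[0,0,0],[0,0,0]],
    [[0,0,0],[0,0,0]],
  ],
  claw=1,
)

```text
clock: 26.68
tool_pos: [0.5297, 0.416, 0.2173]
eef_rot: [0.822, 0.57, -0.003, 0.0]
contact_force: [0.0, 0.9, -0.2]
opening: 1.001
finger_force: 0.0
```

```bash
python3 - <<'E'
from h import *
delta(.529,.418,.092)
I=np.hstack([cv2.resize(snap('top')['img'][120:210,225:365],(400,257)),cv2.resize(snap('scene')['img'][180:310,200:400],(400,257))])
cv2.imwrite('pics/a4.png',np.clip(I[:,:,::-1]*1.4,0,255).astype('uint8'))
E
```

```text
pos [0.5297 0.416  0.2173] yaw -20.6 tilt [-0.004 -0.004] d_cm [ 0.23 -0.1  12.53] F [ 0.   0.9 -0.2] open 1.001 t 26.675
```

View pics/a4.png

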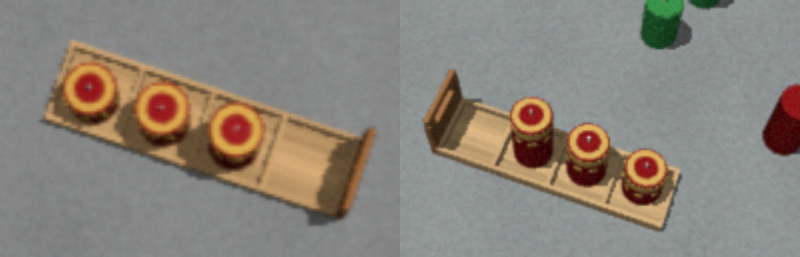

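The 60, 80 and 100 stand in their compartments at (90,90), (162,110) and (237,130) in the left view, stepping up towards the board. The compartment at the board is empty. Next is the 120.

Call:
step_arm(
  steps=[
    [[0.2,-0.1,3],[0,0,0]],
    [[0,0,3],[0,0,0]],
    [[0,0,3],[0,0,0]],
    [[0,0,3],[0,0,0]],
    [[0,0,0.3],[0,0,0]],
    [[0,0,0],[0,0,0]],
    [[0,0,0],[0,0,0]],
  ],
)

```text
clock: 27.65
tool_pos: [0.5297, 0.4196, 0.0961]
eef_rot: [0.822, 0.57, -0.001, -0.0]
contact_force: [-0.3, 0.6, 0.2]
opening: 1.002
finger_force: 0.0
```

Call:
step_arm(
  steps=[
    [[0,0,0],[0,0,0]],
    [[0,0,0],[0,0,0]],
    [[0,0,0],[0,0,0]],
    [[0,0,0],[0,0,0]],
    [[0,0,0],[0,0,0]],
    [[0,0,0],[0,0,0]],
  ],
  claw=-1,
  grip_force=18,
)

```text
clock: 28.4
tool_pos: [0.5291, 0.4193, 0.0946]
eef_rot: [0.822, 0.57, -0.002, 0.0]
contact_force: [0.8, -1.2, 0.1]
opening: 0.567
finger_force: 17.9
```

```bash
python3 - <<'E'
from h import *
delta(.529,.418,.092)
E
```

```text
pos [0.5291 0.4193 0.0946] yaw -20.5 tilt [-0.004 -0.003] d_cm [-0.12  0.04  0.26] F [ 0.8 -1.2  0.1] open 0.567 t 28.4
```

Call:
step_arm(
  steps=[
    [[0,0,-2],[0,0,0]],
    [[0,0,-4],[0,0,0]],
    [[0,0,-4],[0,0,0]],
    [[0,0,-4],[0,0,0]],
    [[0,0,-3.5],[0,0,0]],
    [[0,0,0],[0,0,0]],
    [[-3,1.5,0],[0,0,0]],
    [[-4.2,1.5,0],[0,0,0]],
    [[-4.2,1.5,0],[0,0,0]],
    [[-4.2,1.5,0],[0,0,0]],
    [[-4.2,1.5,0],[0,0,0]],
    [[-4.2,1.5,0],[0,0,0]],
  ],
)

```text
clock: 29.9
tool_pos: [0.5282, 0.1622, 0.269]
eef_rot: [0.822, 0.57, -0.004, -0.001]
contact_force: [0.7, -0.1, -1.9]
opening: 0.563
finger_force: 17.9
```

Call:
step_arm(
  steps=[
    [[-4.2,1.5,0],[0,0,0]],
    [[-4.2,1.5,0],[0,0,0]],
    [[-4.2,1.5,0],[0,0,0]],
    [[-4.2,1.5,0],[0,0,0]],
    [[-4.2,1.5,0],[0,0,0]],
    [[-4.2,1.5,0],[0,0,0]],
    [[-1,0,0],[0,0,0]],
    [[0,0,0],[0,0,0]],
    [[0,0,0],[0,0,0]],
  ],
)

```text
clock: 31.02
tool_pos: [0.5222, -0.1112, 0.2703]
eef_rot: [0.821, 0.571, -0.003, -0.001]
contact_force: [-1.0, -0.2, -1.7]
opening: 0.565
finger_force: 17.9
```

```bash
python3 - <<'E'
from h import *
delta(.5225,-.1138,.1006)
E
```

```text
pos [ 0.5222 -0.1112  0.2703] yaw -20.3 tilt [-0.006 -0.001] d_cm [-0.19  0.2  16.97] F [-1.  -0.2 -1.7] open 0.565 t 31.025
```

Call:
step_arm(
  steps=[
    [[-0.2,0,3],[0,0,0]],
    [[0,0,4],[0,0,0]],
    [[0,0,4],[0,0,0]],
    [[0,0,3],[0,0,0]],
    [[0,0,1.5],[0,0,0]],
    [[0,0,0.7],[0,0,0]],
    [[0,0,0.3],[0,0,0]],
    [[0,0,0],[0,0,0]],
    [[0,0,0],[0,0,0]],
  ],
)

```text
clock: 32.15
tool_pos: [0.5213, -0.1158, 0.1065]
eef_rot: [0.822, 0.57, -0.002, 0.0]
contact_force: [-0.1, -0.2, -2.9]
opening: 0.563
finger_force: 17.9
```

```bash
python3 - <<'E'
from h import *
delta(.5225,-.1138,.1006)
E
```

```text
pos [ 0.5213 -0.1158  0.1065] yaw -20.5 tilt [-0.003 -0.003] d_cm [0.23 0.05 0.59] F [-0.1 -0.2 -2.9] open 0.563 t 32.15
```

Call:
step_arm(
  steps=[
    [[0.2,0,0.2],[0,0,0]],
    [[0,0,0.2],[0,0,0]],
    [[0,0,0.1],[0,0,0]],
    [[0,0,0.1],[0,0,0]],
    [[0,0,0.05],[0,0,0]],
    [[0,0,0],[0,0,0]],
    [[0,0,0],[0,0,0]],
  ],
)

```text
clock: 33.02
tool_pos: [0.5217, -0.1142, 0.1002]
eef_rot: [0.822, 0.57, -0.002, 0.0]
contact_force: [-1.4, -0.1, 6.4]
opening: 0.562
finger_force: 18.0
```

Seated on the floor at the expected height. Releasing and clearing away.

Call:
step_arm(
  steps=[
    [[0,0,0],[0,0,0]],
    [[0,0,0],[0,0,0]],
    [[0,0,0],[0,0,0]],
    [[0,0,0],[0,0,0]],
    [[0,0,-3],[0,0,0]],
    [[0,0,-4],[0,0,0]],
    [[0,0,-4],[0,0,0]],
    [[0,0,-4],[0,0,0]],
    [[-4,-3,0],[0,0,0]],
    [[-4,-3,0],[0,0,0]],
    [[-4,-3,0],[0,0,0]],
    [[-4,-1,0],[0,0,0]],
  ],
  claw=0.6,
)

```text
clock: 34.52
tool_pos: [0.3701, -0.2283, 0.2504]
eef_rot: [0.822, 0.57, -0.003, -0.001]
contact_force: [1.3, -0.3, -0.3]
opening: 0.797
finger_force: 0.0
```

Call:
step_arm(
  steps=[
    [[-4,0,0],[0,0,0]],
    [[-4,0,0],[0,0,0]],
    [[-4,0,0],[0,0,0]],
    [[0,0,0],[0,0,0]],
    [[0,0,0],[0,0,0]],
  ],
)

```text
clock: 35.15
tool_pos: [0.3305, -0.3398, 0.2505]
eef_rot: [0.822, 0.57, -0.002, -0.001]
contact_force: [1.1, 0.0, 0.1]
opening: 0.802
finger_force: 0.0
```

```bash
python3 - <<'E'
from h import *
I=np.hstack([cv2.resize(snap('top')['img'][:300],(400,214)),cv2.resize(snap('scene')['img'],(400,300))[60:274]])
J=np.hstack([cv2.resize(snap('top')['img'][120:210,225:365],(400,257)),cv2.resize(snap('scene')['img'][180:310,200:400],(400,257))])
cv2.imwrite('pics/a5.png',np.clip(np.vstack([I,J])[:,:,::-1]*1.4,0,255).astype('uint8'))
E
```

```text
(no output)
```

View pics/a5.png

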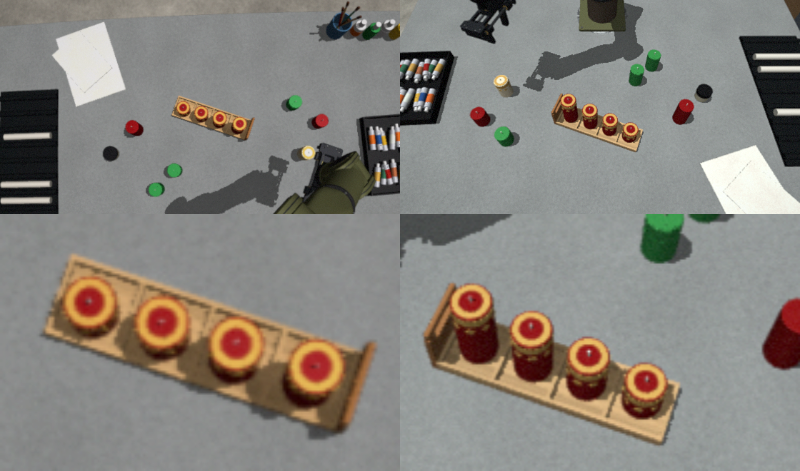

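All four stand upright, one to a compartment, stepping down from the board: (470,300), (530,330), (588,355) and (645,380) in the lower right view. The other things are where they were.

```bash
python3 -c "
from h import *
print(finish_job())"
```

```text
the job is handed in; nothing more can be done
None
```

The four gold-painted red candles stand upright in the tray, one to a compartment, stepping down from the 120 at the high board to the 60 at the low end; nothing else was moved, and the job is handed in at about 35 s.

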